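# Wind a dividing turntable on to its stop and lock it

## Task

On the pottery dividing turntable, wind the crank clockwise (seen from above) several turns until the blue mark is near the yellow pointer (it is only a rough guide) and you feel the drive come up against its stop; stop there without forcing it. Then push the red lock pin fully down so that it locks the turntable, and let go. Do not touch the bowl or its board, and leave the other things on the table alone.

Things in the scene. Friction and masses are not known exactly. Their poses are not given: they have to be found in the camera images.
- stand: Cast stand of the dividing turntable, fixed to the bench. Origin on the bench under the turntable's axis. On its own -x side stands the pin bracket, on its -y side the green gearbox (100 x 100 x 74 mm high) with the crank, centred at (-50, -185) mm. The grey plate (radius 124 mm, top 58 mm above the bench, six lock holes) turns on it and carries the bat.
- bat: Round wooden board, radius 95 mm, 12 mm thick, top 70 mm above the bench, lying on the turntable with a clay bowl on it (radius 62 mm, rim 133 mm above the bench). Origin on the turntable's axis. It turns counter-clockwise seen from above as the crank goes clockwise: 30 crank turns to one table turn. Not to be touched.
- blue_mark (a point): Blue painted mark on the bat's rim, 88 mm from the turntable's axis; the other five marks, 60 degrees apart, are brown. The bat is laid on by hand: at the true division, the drive's stop, this mark may be up to 9 mm (0.1 rad, 3 rad of the crank) to either side of the pointer, so it tells only roughly when the stop is near.
- pointer_tip (a point): Tip of the yellow pointer on the pin bracket, 88 mm from the turntable's axis, just above the bat's rim.
- crank: Steel crank arm on the gearbox, vertical axis. Origin on its axis, 82 mm above the bench; own x points along the arm to the handle, 40 mm out. Arm's top 92 mm, centre boss 94 mm above the bench. Winding takes 2 to 4 N at the handle. From the start it is about 3.5 to 4.3 turns clockwise to the stop, which is hard.
- hub: Dark disc (radius 34 mm) under the crank arm, which drives it through a springy overload coupling (2 N m/rad, 5 N at the handle per 0.1 rad). Its own x lies under the arm's x at rest (white lines on arm and disc agree). At the stop the disc stands still while the arm bends on; 0.45 rad of bend (22 N at the handle) strains the drive. Let go, the arm springs back.
- crank_axis (a point): Point on the crank's fixed vertical axis at mid-height of the handle (116 mm above the bench). The true division is where the drive meets its stop: the lock pin goes in if the disc under the crank stands within about 0.3 rad of that.
- crank_handle (a point): Middle of the black upright handle of the crank: a freely spinning cylinder 18 mm in diameter and 42 mm high (foot 94 mm, top 136 mm above the bench), 40 mm from the crank's axis.
- lock_pin (a joint): Travel of the lock pin: 0 raised, 0.014 m fully down. It slides with about 4 N of friction and stays where it is left. When the turntable is not at a division it lands on the plate and stops after 4 to 7 mm.
- pin_top (a point): Centre of the top face of the red lock pin knob, 26 mm in diameter; raised, it stands 114 mm above the bench, fully down 100 mm. It is pushed straight down.
- glaze_jar: White jar with a red lid, 64 mm in diameter and 85 mm high. Origin at the centre of its underside. Leave it alone.
- water_cup: Blue ceramic cup, 80 mm in diameter, 80 mm high. Origin at the centre of its underside. Leave it alone.
- glaze_brush: Brush lying on the bench, 180 mm long. Origin at its underside. Leave it alone.
- test_tile: White glazed tile, 70 x 50 x 8 mm, lying flat. Origin at the centre of its underside. Leave it alone.

How it is judged:
By the outcome, as a careful person would: the job done as asked, in the order asked, and still so for the second after the job is handed in, with the robot touching nothing.
It also fails if it takes over 72 s, if anything falls off the work surface, if the arm or the gripper's body presses on something with over 40 N, if the wrist force passes 120 N, or if a joint passes its speed limit or range.

## Robot

A 6-joint arm with a two-finger parallel gripper is mounted at the origin on the work surface. World frame = base frame: x ahead of the robot, y to its left, z up, the work surface at z = 0. Lengths are in m, angles in degrees, forces in N, time in s.
With the tool pointing down it reaches from about 0.35 to 0.95 m from the base axis. Payload 17.4 kg.
Tool frame: the origin (TCP) lies at the very end of the fingers, on their centre line; the grasp point (between the pads) lies 19 mm behind it; z points along the fingers, y is the direction in which the jaws open and shut (so a half turn about z gives the same grasp; the last joint's range is limited). The gripper opens to 93 mm and grips with 3 to 60 N. Pads are 15 mm wide; open, the fingers measure 128 mm over their backs; the gripper's body (75 mm by 188 mm) begins 65 mm behind the grasp point.
Start: joints at [-68.342, 6.646, 82.598, -0, 90.757, -2.166], TCP at [0.273, -0.617, 0.219] pointing down, gripper open.
Joint ranges: [-162.19, 162.19], [-47.58, 125.68], [4.15, 143.07], [-65.23, 245.23], [0.69, 171.88], [-170.13, 170.13]. Speed limits (degrees/s): [108.29, 108.29, 127.2, 180, 180, 180].

## Interface

Orientations are given as [roll, pitch, yaw] about the fixed x, y, z axes, in that order (R = Rz(yaw) Ry(pitch) Rx(roll)).
In Python, from cell import sensors, snapshot, camera_model, ticket, finder gives the robot as it stands.
- The arm moves only by the tool jog_arm, never from a script. Its arguments are lists of equal length, an entry for each row: "gripper": the finger opening in mm, from 0 to 93; "xyz": the shift along the tool's x, y, z in mm, a list of three; "delta_rot": the turn, a rotation vector about the tool's x, y, z in degrees, a list of three. In form: {"gripper": [gripper, ...], "xyz": [[tx, ty, tz], ...], "delta_rot": [[ax, ay, az], ...]}. A call has 1 to 8 rows; each row shifts and turns the commanded pose from where the row before left it, along the tool's axes as they then stand; what a row does not reach is not made up. A row lasts 1/10 s, in which the tool goes at most 50 mm and 8.59 degrees, less where a joint would pass 70% of its speed; a pose out of reach is approached as far as the arm can. A call with a gripper value outside its range is refused whole. The fingers move at their own pace and stop on an object; the grip force is fixed at half the most. Time passes only in rows, so rows that do not move let the fingers close. It gives the time, the measured TCP pose, the force and the opening at its end, in the units of the state.
- sensors.get_obs(): the state, without advancing time (a new reading comes with each control period).
- snapshot(name): name is "scene" or "top" or "wrist"; returns the picture (400x640x3 uint8, blue, green, red); there is no depth.
- camera_model(name): a dict with "fx", "fy", "cx", "cy" (pixels), "dist" ([k1, k2, p1, p2, k3] as OpenCV has them; the pictures are not rectified), "R" (3x3) and "t" (3): a world point X has camera coordinates R X + t; the wrist camera has in their place "T_tool_cam" (4x4, takes a point from camera to tool coordinates, whose origin is the TCP and whose axes are the flange's). Camera axes: x right, y down, z forward; pixel columns grow to the right and rows downward; lengths in m; the calibration is good to about 2 mm. A picture is of the moment at which its call begins: read the wrist's pose just before it. camera_model takes no time and is no camera call.
- ticket.sign_off(): hands the job in, once; it reports no verdict.
Trained networks look in the newest picture that a camera, given by its name, has taken for a name from the list of things; names that differ only in an ending like _2 or _b are one class to them, and where a whole thing is asked for, a point or a joint stands for the part that bears it (a point fixed in the world has none). Each returns a list of dicts, best first, with "confidence" (0 to 1); they miss things now and then, are a little off and sometimes report something else, mostly with a low value. They report only what shows in the picture. A call takes as long as a camera call.
- finder.look_for(camera, target): "box" ([left, top, right, bottom] in pixels, round what is visible of it).
- finder.cut_out(camera, target): "mask" (400x640 bool, what is visible of it) and "box" ([left, top, right, bottom] in pixels, round what is visible of it).
The state is a dict: "t": time; "joint_positions": joint angles; "joint_vel": joint speeds; "effort": joint torques, N m; "eef_pos": TCP position; "eef_rot": TCP orientation; "wrist_force": force on the tool from outside, world axes, zero at the start; "ft_torque": the same for the moment, N m; "gripper_width": opening from 0.0 (shut) to 1.0 (fully open).
Only numpy, scipy, OpenCV 4.12 (cv2) and the standard library are available. Lean on these libraries where they do the work, as an engineer would, in place of code of your own. Each camera call takes 0.05 s, during which the arm holds its last target.

## Working session

There is one attempt and no reset: what is moved stays moved. The work goes in short steps, Python scripts to look and compute and a tool call to move; the robot and the scene stay as the last step left them, time stands still between calls to the robot, and variables do not carry over. Pictures are saved under pics/ and viewed, and the job is handed in when it is done.

Besides the shell and the picture viewer there is one more tool, called after "Emit:" as name(argument=value, ...), one argument or row to a line, values as JSON. jog_arm: Moves the arm, as the interface text tells. Its arguments: {"type":"object","properties":{"gripper":{"type":"array"},"xyz":{"type":"array"},"delta_rot":{"type":"array"}},"required":["gripper","xyz","delta_rot"]}

```bash
ls; mkdir -p pics; python3 - <<'E'
from cell import sensors, snapshot, camera_model, finder
import cv2
o=sensors.get_obs();print(o)
for n in("scene","top","wrist"):
    cv2.imwrite(f"pics/{n}0.png",snapshot(n));print(n,camera_model(n))
E
```

```text
pics
{'t': 0.0, 'joint_positions': array([-6.83421429e+01,  6.67365526e+00,  8.26371568e+01,  2.41193153e-04,
        9.07567464e+01, -2.16553564e+00]), 'joint_vel': array([ 0.03248942, -0.04099659,  0.01337622, -0.01215551,  0.02420905,
       -0.03034019]), 'effort': array([-2.57532076e-03, -7.21272182e+01, -6.22603154e+01,  7.77793606e-02,
        2.39579257e-02, -4.05158266e-05]), 'eef_pos': array([ 0.27256083, -0.61728695,  0.21789542]), 'eef_rot': array([-1.79932499e+02, -2.79381282e-03,  2.38233942e+01]), 'wrist_force': array([ 0.75800259, -0.39202499, -0.67220854]), 'ft_torque': array([ 0.00993312,  0.02654695, -0.01409045]), 'gripper_width': 1.0023307834667512}
scene {'fx': 412.4866492696818, 'fy': 412.4866492696818, 'cx': 321.6144657883567, 'cy': 203.6268983368471, 'dist': array([-0.02759166,  0.        ,  0.        ,  0.        ,  0.        ]), 'R': array([[-0.16105276,  0.98684261,  0.01427165],
       [ 0.55904246,  0.10313359, -0.82269982],
       [-0.81334712, -0.12451962, -0.56829687]]), 't': array([ 0.07657418, -0.21003616,  1.63207988])}
top {'fx': 386.1020683450165
[... 207 characters left out ...]
42883 ],
       [-0.99687397, -0.00139624, -0.07899586],
       [ 0.0789676 ,  0.01444371, -0.99677254]]), 't': array([0.02595222, 0.54706078, 1.26127997])}
wrist {'fx': 318.55481276293153, 'fy': 318.55481276293153, 'cx': 319.84322533434164, 'cy': 200.29726046997976, 'dist': array([0.00738931, 0.        , 0.        , 0.        , 0.        ]), 'T_tool_cam': array([[ 1.62428372e-03, -9.65811198e-01, -2.59241375e-01,
         7.19807937e-02],
       [ 9.99998677e-01,  1.54704048e-03,  5.01974458e-04,
        -1.65231608e-04],
       [-8.37556505e-05, -2.59241848e-01,  9.65812434e-01,
        -1.65508356e-01],
       [ 0.00000000e+00,  0.00000000e+00,  0.00000000e+00,
         1.00000000e+00]])}
```

View pics/scene0.png

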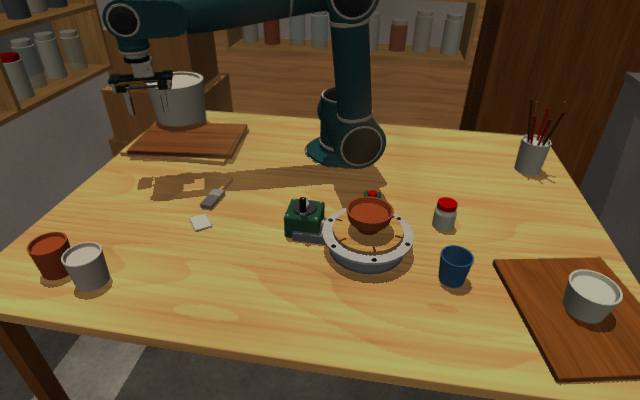

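View pics/top0.png

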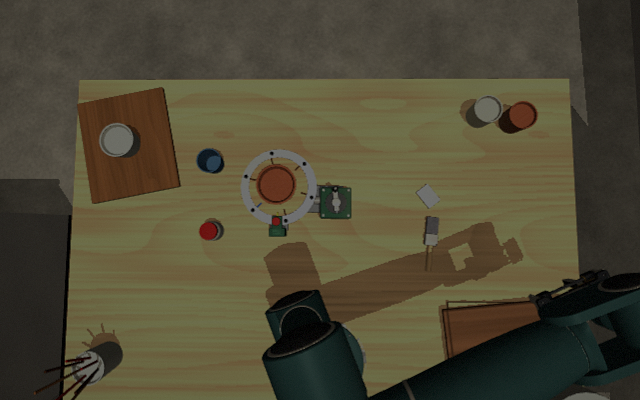

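View pics/wrist0.png

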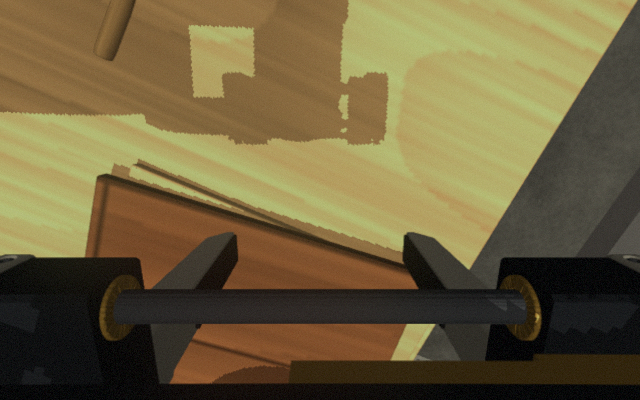

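The scene and top views show the turntable (top px ~278,186), the gearbox with crank (~336,202), and the red pin (~277,221). The wrist camera is not over it yet. Next I'll triangulate with the networks.

```bash
cat > h.py <<'E'
import numpy as np, cv2
from scipy.spatial.transform import Rotation as Rn
from cell import sensors, snapshot, camera_model, finder
def model(n,o=None):
    m=camera_model(n);K=np.array([[m['fx'],0,m['cx']],[0,m['fy'],m['cy']],[0,0,1.]])
    if 'R' in m: R,t=m['R'],m['t']
    else:
        o=o or sensors.get_obs()
        T=np.eye(4);T[:3,:3]=Rn.from_euler('xyz',o['eef_rot'],degrees=True).as_matrix();T[:3,3]=o['eef_pos']
        W=np.linalg.inv(T@m['T_tool_cam']);R,t=W[:3,:3],W[:3,3]
    return K,m['dist'],R,t
def ray(M,uv):
    K,d,R,t=M
    p=cv2.undistortPoints(np.array([[uv]],float),K,d)[0,0]
    v=R.T@np.array([p[0],p[1],1]);return -R.T@t, v/np.linalg.norm(v)
def atz(M,uv,z):
    c,v=ray(M,uv);return c+v*(z-c[2])/v[2]
def tri(obs):
    A=np.zeros((3,3));b=np.zeros(3);rs=[ray(M,u) for M,u in obs]
    for c,v in rs:
        P=np.eye(3)-np.outer(v,v);A+=P;b+=P@c
    X=np.linalg.solve(A,b);return X,[np.linalg.norm((np.eye(3)-np.outer(v,v))@(X-c)) for c,v in rs]
def proj(M,X):
    K,d,R,t=M
    return cv2.projectPoints(np.array([X],float),cv2.Rodrigues(R)[0],t,K,d)[0][0,0]
E
python3 - <<'E'
from h import *
for n in("scene","top"):
    M=model(n)
    for k in("stand","bat","crank","hub","crank_handle","pin_top","pointer_tip","blue_mark","glaze_jar","water_cup"):
        r=finder.look_for(n,k)[:2]
        for q in r:
            b=np.array(q['box']);c=[(b[0]+b[2])/2,(b[1]+b[3])/2]
            print(n,k,round(q['confidence'],2),b.round(),atz(M,c,.1).round(3))
for n,s,(x0,y0,x1,y1) in(("scene",4,(270,170,430,280)),("top",5,(230,140,370,250))):
    im=cv2.imread(f"pics/{n}0.png");cv2.imwrite(f"pics/{n}0c.png",cv2.resize(im[y0:y1,x0:x1],None,fx=s,fy=s,interpolation=2))
E
```

```text
scene stand 0.86 [282. 190. 414. 276.] [0.639 0.093 0.1  ]
scene bat 0.78 [335. 194. 407. 254.] [0.589 0.148 0.1  ]
scene crank 0.65 [191. 215. 210. 232.] [ 0.667 -0.289  0.1  ]
scene crank 0.52 [301. 196. 310. 213.] [ 0.535 -0.038  0.1  ]
scene hub 0.53 [294. 199. 316. 214.] [ 0.543 -0.037  0.1  ]
scene crank_handle 0.5 [298. 198. 306. 210.] [ 0.534 -0.048  0.1  ]
scene pin_top 0.37 [367. 188. 377. 197.] [0.438 0.142 0.1  ]
scene pointer_tip 0.61 [286. 190. 414. 275.] [0.636 0.097 0.1  ]
scene blue_mark 0.56 [333. 192. 404. 256.] [0.592 0.141 0.1  ]
scene glaze_jar 0.69 [431. 198. 458. 230.] [0.512 0.342 0.1  ]
top stand 0.61 [249. 158. 306. 213.] [0.571 0.141 0.1  ]
top stand 0.43 [242. 150. 353. 236.] [0.548 0.079 0.1  ]
top bat 0.72 [245. 160. 308. 213.] [0.568 0.144 0.1  ]
top crank 0.47 [333. 184. 341. 208.] [ 0.539 -0.047  0.1  ]
top hub 0.77 [327. 186. 345. 210.] [ 0.532 -0.044  0.1  ]
top pin_top 0.38 [269. 214. 278. 228.] [0.459 0.151 0.1  ]
top pointer_tip 0.66 [240. 153. 355. 236.] [0.544 0.078 0.1  ]
top blue_mark 0.96 [250. 157. 308. 219.] [0.564 0.136 0.1  ]
top glaze_jar 0.75 [241. 150. 350. 235.] [0.549 0.084 0.1  ]
top glaze_jar 0.57 [202. 221. 227. 241.] [0.429 0.336 0.1  ]
top water_cup 0.89 [196. 150. 223. 177.] [0.64  0.355 0.1  ]
```

View pics/scene0c.png

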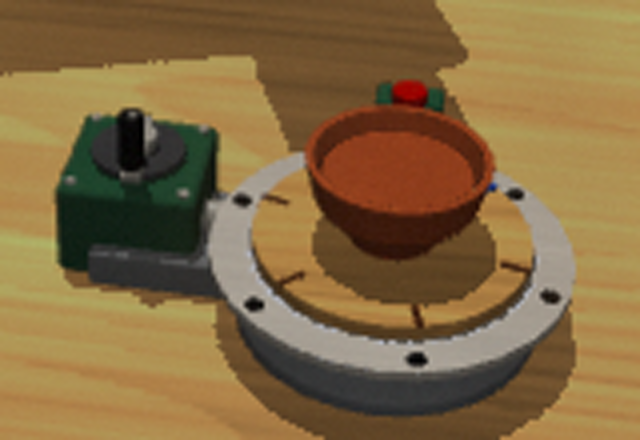

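View pics/top0c.png

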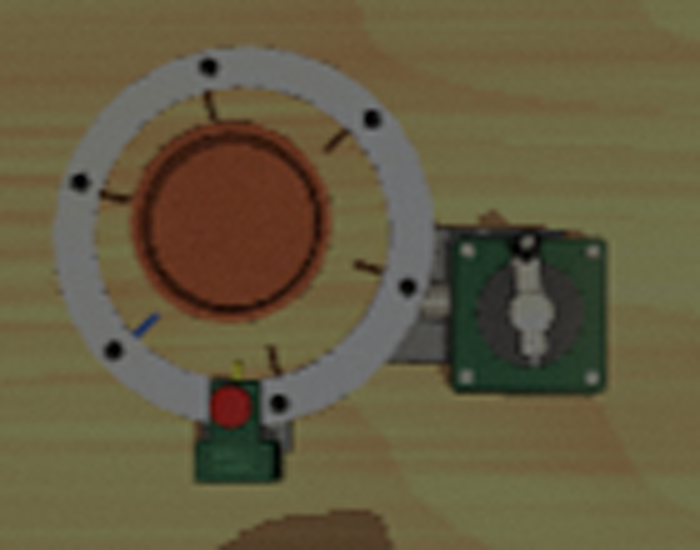

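Emit:
jog_arm(
  gripper=[93,93,93,93,93,93,93,93],
  xyz=[
    [0,0,-15],
    [0,0,-15],
    [0,0,-10],
    [18,-44,0],
    [18,-44,0],
    [18,-44,0],
    [18,-44,0],
    [18,-44,0],
  ],
  delta_rot=[
    [0,0,8],
    [0,0,8],
    [0,0,7.8],
    [0,0,0],
    [0,0,0],
    [0,0,0],
    [0,0,0],
    [0,0,0],
  ],
)

```text
t: 1.95
eef_pos: [0.3628, -0.3957, 0.2587]
eef_rot: [180.0, -0.0, 0.0]
wrist_force: [0.7, -0.2, 0.6]
gripper_width: 0.998
```

Emit:
jog_arm(
  gripper=[70,70,70,70,70,70,60,60],
  xyz=[
    [20,-44,0],
    [20,-44,0],
    [20,-44,0],
    [20,-44,0],
    [20,-44,0],
    [20,-44,0],
    [20,-44,0],
    [0,0,0],
  ],
  delta_rot=[
    [0,0,0],
    [0,0,0],
    [0,0,0],
    [0,0,0],
    [0,0,0],
    [0,0,0],
    [0,0,0],
    [0,0,0],
  ],
)

```text
t: 2.75
eef_pos: [0.5037, -0.085, 0.2586]
eef_rot: [-179.9, -0.0, 0.3]
wrist_force: [0.3, 0.1, -0.8]
gripper_width: 0.656
```

```bash
python3 - <<'E'
from h import *
o=sensors.get_obs();im=snapshot("wrist");cv2.imwrite("pics/w1.png",im)
print(o['t'],o['eef_pos'],o['eef_rot'],o['joint_positions'].round(1))
M=model("wrist",o)
for k in("crank","hub","crank_handle","pin_top","stand"):
    for q in finder.cut_out("wrist",k)[:2]:
        ys,xs=np.nonzero(q['mask']);print(k,round(q['confidence'],2),np.round(q['box']),xs.mean().round(1),ys.mean().round(1))
E
```

```text
2.75 [ 0.50372961 -0.08500425  0.25856708] [-1.79941126e+02 -1.28222578e-02  3.14493353e-01] [-12.5 -14.5  99.    0.1  95.5  77.2]
crank 0.88 [260. 123. 294. 191.] 278.8 156.5
crank 0.3 [260. 125. 286. 142.] 272.4 132.4
hub 0.64 [251. 127. 315. 198.] 281.2 163.4
crank_handle 0.9 [261. 127. 285. 139.] 272.1 132.5
pin_top 0.63 [ 90. 216. 119. 240.] 104.0 226.9
stand 0.91 [  0.   1. 329. 257.] 144.4 123.5
```

View pics/w1.png

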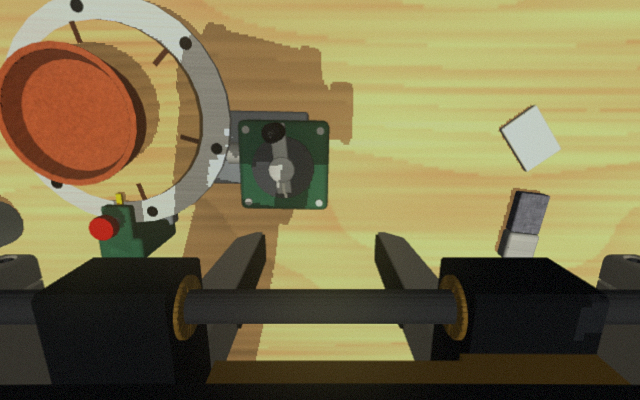

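The wrist picture shows the handle top at ≈(273,131), boss at ≈(281,171), red knob at ≈(103,228), and gearbox screws at (245,130), (320,130), (319,201), (248,202).

```bash
python3 - <<'E'
from h import *
o=sensors.get_obs();M=model("wrist",o);T=model("top");S=model("scene")
im=cv2.imread("pics/w1.png");cv2.imwrite("pics/w1c.png",cv2.resize(im[100:260,80:340],None,fx=3,fy=3,interpolation=2))
for n,uv,z in(("handle",(273,131),.136),("boss",(281.5,171),.094),("pin",(103,228),.114),("s",(245,130),.075),("s",(320,130),.075),("s",(319,201),.075),("s",(248,202),.075)):
    print(n,atz(M,uv,z).round(4))
print(tri([(M,(273,131)),(T,(335.4,188.8)),(S,(302.5,198))]))
print(tri([(M,(281.5,171)),(T,(336.3,202.4))]))
print(tri([(M,(103,228)),(T,(276.3,221.4)),(S,(372.3,192.5))]))
E
```

```text
handle [ 0.5601 -0.049   0.136 ]
boss [ 0.5171 -0.0503  0.094 ]
pin [0.4612 0.1326 0.114 ]
s [ 0.5582 -0.0103  0.075 ]
s [ 0.5582 -0.0906  0.075 ]
s [ 0.4794 -0.0895  0.075 ]
s [ 0.4782 -0.0089  0.075 ]
(array([ 0.55834021, -0.04287256,  0.13539216]), [np.float64(0.0062174011961548745), np.float64(0.003681685939490649), np.float64(0.0028150705397454305)])
(array([ 0.51769682, -0.0466776 ,  0.08626674]), [np.float64(0.0033039754245573986), np.float64(0.003303975424557528)])
(array([0.45822391, 0.14059822, 0.10943835]), [np.float64(0.0038873746557059577), np.float64(0.0017116776959284366), np.float64(0.0030929577974847283)])
```

View pics/w1c.png

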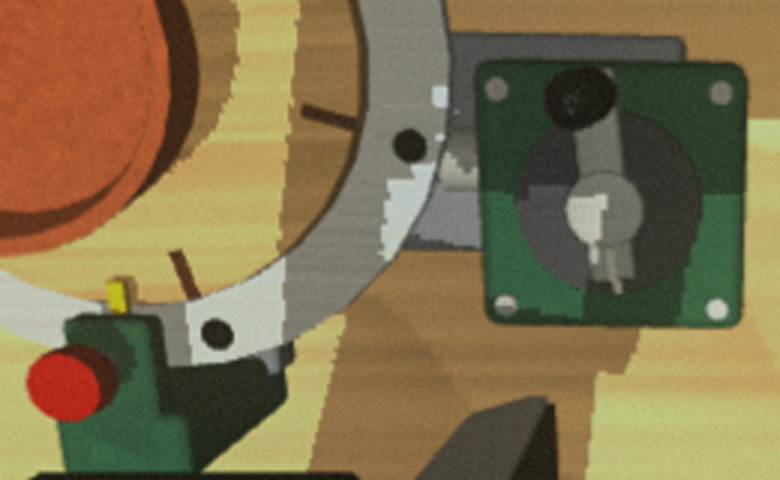

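Emit:
jog_arm(
  gripper=[60,60,60,60,60,60],
  xyz=[
    [10,-14,10],
    [10,-14,10],
    [10,-14,10],
    [0,0,0],
    [0,0,0],
    [0,0,0],
  ],
  delta_rot=[
    [0,0,0],
    [0,0,0],
    [0,0,0],
    [0,0,0],
    [0,0,0],
    [0,0,0],
  ],
)

```text
t: 3.65
eef_pos: [0.5324, -0.0476, 0.2289]
eef_rot: [180.0, -0.0, 0.0]
wrist_force: [-0.4, -0.2, -0.4]
gripper_width: 0.645
```

```bash
python3 - <<'E'
from h import *
o=sensors.get_obs();im=snapshot("wrist");cv2.imwrite("pics/w2.png",im)
print(o['t'],o['eef_pos'],o['eef_rot'],o['joint_vel'].round(2))
for k in("crank","crank_handle","pin_top"):
    for q in finder.cut_out("wrist",k)[:1]:
        ys,xs=np.nonzero(q['mask']);print(k,round(q['confidence'],2),np.round(q['box']),xs.mean().round(1),ys.mean().round(1))
E
```

```text
3.65 [ 0.53240241 -0.04761697  0.22893763] [ 1.79988448e+02 -9.87316227e-03  2.29022925e-02] [-0.27 -0.41 -0.03  0.07  0.04 -0.07]
crank 0.82 [300. 154. 332. 226.] 314.5 191.3
crank_handle 0.79 [300. 158. 323. 182.] 311.6 168.2
pin_top 0.51 [126. 254. 139. 259.] 132.4 255.3
```

View pics/w2.png

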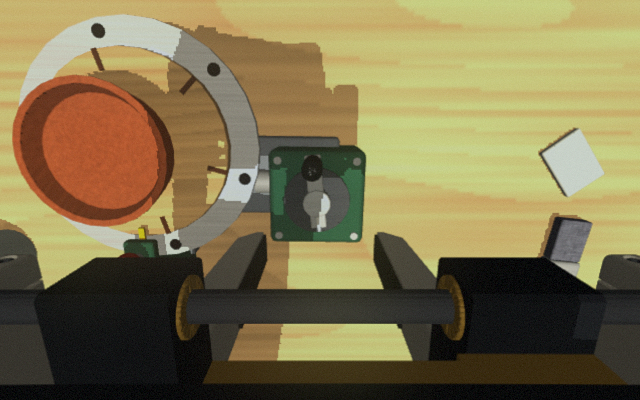

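The handle top is at ≈(312,164), boss at ≈(318,204), screws at (278,160), (357,160), (356,237), (278,238).

```bash
python3 - <<'E'
from h import *
o=sensors.get_obs();M=model("wrist",o);T=model("top");S=model("scene")
im=cv2.imread("pics/w2.png");cv2.imwrite("pics/w2c.png",cv2.resize(im[135:265,250:380],None,fx=4.5,fy=4.5,interpolation=2))
for n,uv,z in(("handle",(312,164),.136),("boss",(318,205),.094),("s",(278,160),.075),("s",(357,160),.075),("s",(356,237),.075),("s",(278,238),.075)):
    print(n,atz(M,uv,z).round(4))
print(tri([(M,(312,164)),(T,(335.4,188.8)),(S,(302.5,198))]))
print(tri([(M,(318,205)),(T,(336.3,202.4))]))
E
```

```text
handle [ 0.5656 -0.0411  0.136 ]
boss [ 0.5189 -0.0458  0.094 ]
s [ 0.5604 -0.0055  0.075 ]
s [ 0.5606 -0.0849  0.075 ]
s [ 0.478  -0.0864  0.075 ]
s [ 0.4767 -0.0028  0.075 ]
(array([ 0.56132451, -0.04005412,  0.13781144]), [np.float64(0.004594488109069966), np.float64(0.003772340543446499), np.float64(0.0013328197171354947)])
(array([ 0.51899979, -0.0447262 ,  0.09373275]), [np.float64(0.0010797760020955958), np.float64(0.0010797760020956068)])
```

View pics/w2c.png

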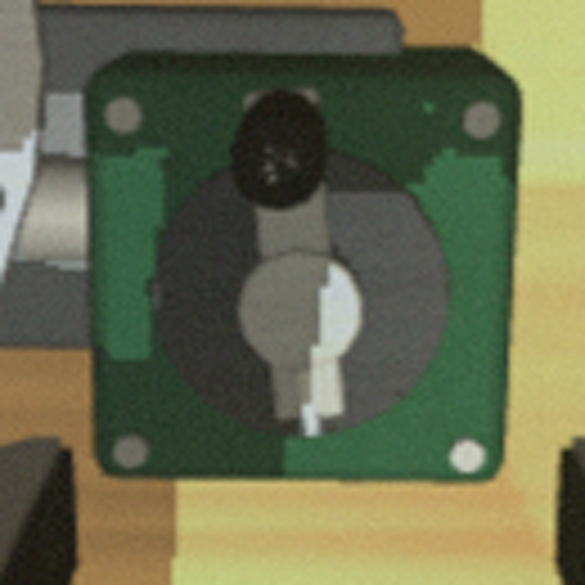

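Emit:
jog_arm(
  gripper=[50,50,50,50,50,50,50,50],
  xyz=[
    [13,-3,0],
    [13.5,-3.5,0],
    [0,0,30],
    [0,0,30],
    [0,0,30],
    [0,0,20],
    [0,0,15],
    [0,0,0],
  ],
  delta_rot=[
    [0,0,0],
    [0,0,0],
    [0,0,0],
    [0,0,0],
    [0,0,0],
    [0,0,0],
    [0,0,0],
    [0,0,0],
  ],
)

```text
t: 4.65
eef_pos: [0.5587, -0.0406, 0.1016]
eef_rot: [-180.0, 0.2, 0.0]
wrist_force: [-0.5, 0.2, -0.2]
gripper_width: 0.539
```

```bash
python3 - <<'E'
from h import *
o=sensors.get_obs();im=snapshot("wrist");cv2.imwrite("pics/w3.png",im)
print(o['t'],o['eef_pos'],o['wrist_force'])
E
```

```text
4.65 [ 0.55866492 -0.04061434  0.10159564] [-0.46256983  0.15781653 -0.18886812]
```

View pics/w3.png

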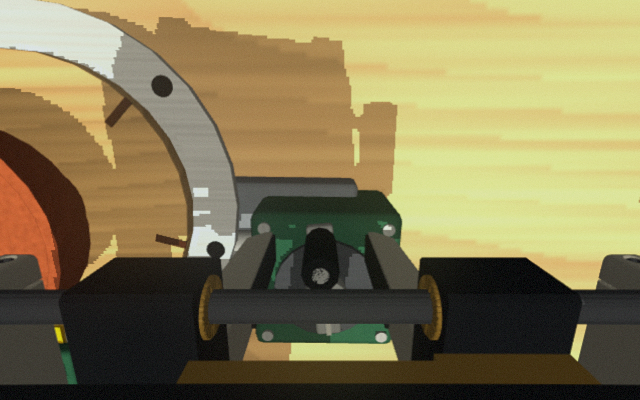

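The handle sits between the fingers at (320,275). I'll check the x offset.

```bash
python3 - <<'E'
from h import *
o=sensors.get_obs();M=model("wrist",o)
print(atz(M,(320,275),.136), proj(M,[.5587,-.0406,.136]),o['eef_pos'])
E
```

```text
[ 0.55985354 -0.04067943  0.136     ] [319.822145   277.26370085] [ 0.55915553 -0.04072879  0.10325475]
```

Emit:
jog_arm(
  gripper=[14,14,14,14,14,14,14],
  xyz=[
    [0,0,0],
    [0,0,0],
    [0,0,0],
    [0,0,0],
    [0,0,0],
    [0,0,0],
    [0,0,0],
  ],
  delta_rot=[
    [0,0,0],
    [0,0,0],
    [0,0,0],
    [0,0,0],
    [0,0,0],
    [0,0,0],
    [0,0,0],
  ],
)

```text
t: 5.4
eef_pos: [0.559, -0.0409, 0.1039]
eef_rot: [-180.0, -0.0, 0.0]
wrist_force: [1.0, -0.5, 3.7]
gripper_width: 0.19
```

```bash
python3 - <<'E'
import numpy as np
th=np.radians(6-15*np.arange(25));P=40*np.c_[np.cos(th),np.sin(th)]
D=np.diff(P,axis=0).round(1)
for c in range(3): print([[float(a),float(-b),0] for a,b in D[8*c:8*c+8]])
E
```

```text
[[-0.3, 10.4, 0], [-3.0, 10.0, 0], [-5.5, 8.9, 0], [-7.6, 7.2, 0], [-9.2, 5.0, 0], [-10.2, 2.4, 0], [-10.4, -0.3, 0], [-10.0, -3.0, 0]]
[[-8.9, -5.5, 0], [-7.2, -7.6, 0], [-5.0, -9.2, 0], [-2.4, -10.2, 0], [0.3, -10.4, 0], [3.0, -10.0, 0], [5.5, -8.9, 0], [7.6, -7.2, 0]]
[[9.2, -5.0, 0], [10.2, -2.4, 0], [10.4, 0.3, 0], [10.0, 3.0, 0], [8.9, 5.5, 0], [7.2, 7.6, 0], [5.0, 9.2, 0], [2.4, 10.2, 0]]
```

Emit:
jog_arm(
  gripper=[14,14,14,14,14,14,14,14],
  xyz=[
    [-0.3,10.4,0],
    [-3.0,10.0,0],
    [-5.5,8.9,0],
    [-7.6,7.2,0],
    [-9.2,5.0,0],
    [-10.2,2.4,0],
    [-10.4,-0.3,0],
    [-10.0,-3.0,0],
  ],
  delta_rot=[
    [0,0,0],
    [0,0,0],
    [0,0,0],
    [0,0,0],
    [0,0,0],
    [0,0,0],
    [0,0,0],
    [0,0,0],
  ],
)

```text
t: 6.2
eef_pos: [0.5027, -0.0812, 0.1038]
eef_rot: [-179.9, -0.1, -0.0]
wrist_force: [10.1, 12.9, -0.1]
gripper_width: 0.187
```

Emit:
jog_arm(
  gripper=[14,14],
  xyz=[
    [0.4,-0.9,0],
    [0,0,0],
  ],
  delta_rot=[
    [0,0,0],
    [0,0,0],
  ],
)

```text
t: 6.4
eef_pos: [0.503, -0.0809, 0.1039]
eef_rot: [-180.0, -0.0, 0.0]
wrist_force: [0.5, 3.3, 3.7]
gripper_width: 0.192
```

Emit:
jog_arm(
  gripper=[14,14,14,14,14,14,14,14],
  xyz=[
    [-8.9,-5.5,0],
    [-7.2,-7.6,0],
    [-5.0,-9.2,0],
    [-2.4,-10.2,0],
    [0.3,-10.4,0],
    [3.0,-10.0,0],
    [5.5,-8.9,0],
    [7.6,-7.2,0],
  ],
  delta_rot=[
    [0,0,0],
    [0,0,0],
    [0,0,0],
    [0,0,0],
    [0,0,0],
    [0,0,0],
    [0,0,0],
    [0,0,0],
  ],
)

```text
t: 7.2
eef_pos: [0.4962, -0.0108, 0.1038]
eef_rot: [180.0, 0.0, 0.1]
wrist_force: [2.0, -9.9, 4.8]
gripper_width: 0.185
```

Emit:
jog_arm(
  gripper=[14,14,14,14,14,14,14,14],
  xyz=[
    [9.4,-4.6,0],
    [10.2,-2.4,0],
    [10.4,0.3,0],
    [10.0,3.0,0],
    [8.9,5.5,0],
    [7.2,7.6,0],
    [5.0,9.2,0],
    [2.4,10.2,0],
  ],
  delta_rot=[
    [0,0,0],
    [0,0,0],
    [0,0,0],
    [0,0,0],
    [0,0,0],
    [0,0,0],
    [0,0,0],
    [0,0,0],
  ],
)

```text
t: 8.0
eef_pos: [0.5595, -0.0395, 0.1036]
eef_rot: [-179.9, 0.1, 0.1]
wrist_force: [-8.4, 2.5, 7.8]
gripper_width: 0.189
```

```bash
python3 - <<'E'
import numpy as np
P=np.array([[.503,-.0809],[.4962,-.0108],[.5595,-.0395]])
A=2*(P[1:]-P[0]);b=(P[1:]**2).sum(1)-(P[0]**2).sum()
c=np.linalg.solve(A,b);print(c,np.linalg.norm(P-c,axis=1),np.degrees(np.arctan2(*(P-c).T[::-1])))
for r in(39.4,):
  th=np.radians(6-15*np.arange(25));P=r*np.c_[np.cos(th),np.sin(th)]
  D=np.diff(P,axis=0).round(1)
  for k in range(3): print([[float(a),float(-b),0] for a,b in D[8*k:8*k+8]])
E
```

```text
[ 0.51933256 -0.04393586] [0.04041164 0.04041164 0.04041164] [-113.83817515  124.91937616    6.30187505]
[[-0.3, 10.3, 0], [-2.9, 9.9, 0], [-5.4, 8.8, 0], [-7.5, 7.1, 0], [-9.0, 4.9, 0], [-10.0, 2.4, 0], [-10.3, -0.3, 0], [-9.9, -2.9, 0]]
[[-8.8, -5.4, 0], [-7.1, -7.5, 0], [-4.9, -9.0, 0], [-2.4, -10.0, 0], [0.3, -10.3, 0], [2.9, -9.9, 0], [5.4, -8.8, 0], [7.5, -7.1, 0]]
[[9.0, -4.9, 0], [10.0, -2.4, 0], [10.3, 0.3, 0], [9.9, 2.9, 0], [8.8, 5.4, 0], [7.1, 7.5, 0], [4.9, 9.0, 0], [2.4, 10.0, 0]]
```

Emit:
jog_arm(
  gripper=[14,14,14,14,14,14,14,14],
  xyz=[
    [-0.9,10.3,0],
    [-2.9,9.9,0],
    [-5.4,8.8,0],
    [-7.5,7.1,0],
    [-9.0,4.9,0],
    [-10.0,2.4,0],
    [-10.3,-0.3,0],
    [-9.9,-2.9,0],
  ],
  delta_rot=[
    [0,0,0],
    [0,0,0],
    [0,0,0],
    [0,0,0],
    [0,0,0],
    [0,0,0],
    [0,0,0],
    [0,0,0],
  ],
)

```text
t: 8.8
eef_pos: [0.5037, -0.0809, 0.1039]
eef_rot: [179.9, -0.0, 0.0]
wrist_force: [2.3, -5.1, 6.0]
gripper_width: 0.188
```

Emit:
jog_arm(
  gripper=[14,14,14,14,14,14,14,14],
  xyz=[
    [-8.8,-5.4,0],
    [-7.1,-7.5,0],
    [-4.9,-9.0,0],
    [-2.4,-10.0,0],
    [0.3,-10.3,0],
    [2.9,-9.9,0],
    [5.4,-8.8,0],
    [7.5,-7.1,0],
  ],
  delta_rot=[
    [0,0,0],
    [0,0,0],
    [0,0,0],
    [0,0,0],
    [0,0,0],
    [0,0,0],
    [0,0,0],
    [0,0,0],
  ],
)

```text
t: 9.6
eef_pos: [0.4962, -0.0112, 0.1038]
eef_rot: [-180.0, 0.1, 0.1]
wrist_force: [-2.3, -2.7, 7.4]
gripper_width: 0.188
```

Emit:
jog_arm(
  gripper=[14,14,14,14,14,14,14,14],
  xyz=[
    [9.0,-4.9,0],
    [10.0,-2.4,0],
    [10.3,0.3,0],
    [9.9,2.9,0],
    [8.8,5.4,0],
    [7.1,7.5,0],
    [4.9,9.0,0],
    [2.4,10.0,0],
  ],
  delta_rot=[
    [0,0,0],
    [0,0,0],
    [0,0,0],
    [0,0,0],
    [0,0,0],
    [0,0,0],
    [0,0,0],
    [0,0,0],
  ],
)

```text
t: 10.4
eef_pos: [0.5592, -0.0393, 0.1037]
eef_rot: [-179.9, 0.1, 0.1]
wrist_force: [-5.0, 2.2, 7.9]
gripper_width: 0.187
```

```bash
python3 - <<'E'
from h import *
for n in("top","wrist"):
    im=snapshot(n);cv2.imwrite(f"pics/{n}5.png",im)
im=cv2.imread("pics/top5.png")
cv2.imwrite("pics/top5c.png",cv2.resize(im[140:250,230:370],None,fx=5,fy=5,interpolation=2))
o=sensors.get_obs();print(o['t'],o['eef_pos'],o['wrist_force'])
E
```

```text
10.5 [ 0.55919571 -0.04014835  0.10369694] [-1.50018024  0.22876075  7.98117074]
```

View pics/top5c.png

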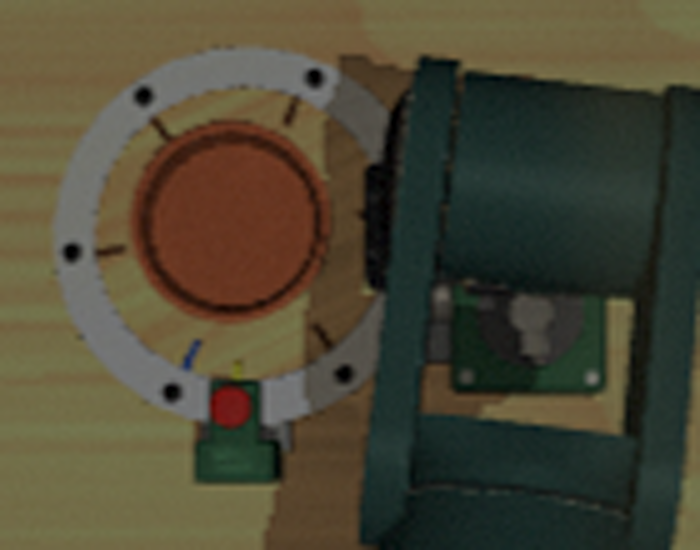

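View pics/wrist5.png

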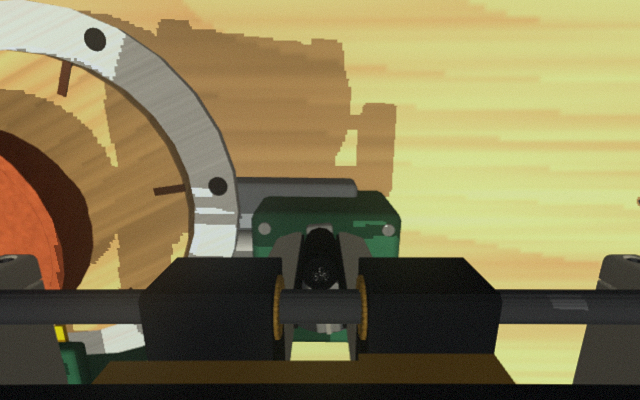

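After 2 turns the hole stands ~21° short of the pin, so about 1.7 turns remain. I'll do one more fast turn, then slow down.

Emit:
jog_arm(
  gripper=[14,14,14,14,14,14,14,14],
  xyz=[
    [-0.3,10.3,0],
    [-2.9,9.9,0],
    [-5.4,8.8,0],
    [-7.5,7.1,0],
    [-9.0,4.9,0],
    [-10.0,2.4,0],
    [-10.3,-0.3,0],
    [-9.9,-2.9,0],
  ],
  delta_rot=[
    [0,0,0],
    [0,0,0],
    [0,0,0],
    [0,0,0],
    [0,0,0],
    [0,0,0],
    [0,0,0],
    [0,0,0],
  ],
)

```text
t: 11.3
eef_pos: [0.5037, -0.0809, 0.1039]
eef_rot: [179.9, -0.0, 0.0]
wrist_force: [1.1, -5.8, 6.1]
gripper_width: 0.186
```

Emit:
jog_arm(
  gripper=[14,14,14,14,14,14,14,14],
  xyz=[
    [-8.8,-5.4,0],
    [-7.1,-7.5,0],
    [-4.9,-9.0,0],
    [-2.4,-10.0,0],
    [0.3,-10.3,0],
    [2.9,-9.9,0],
    [5.4,-8.8,0],
    [7.5,-7.1,0],
  ],
  delta_rot=[
    [0,0,0],
    [0,0,0],
    [0,0,0],
    [0,0,0],
    [0,0,0],
    [0,0,0],
    [0,0,0],
    [0,0,0],
  ],
)

```text
t: 12.1
eef_pos: [0.4962, -0.0112, 0.1037]
eef_rot: [-180.0, 0.1, 0.1]
wrist_force: [-2.7, -2.6, 7.7]
gripper_width: 0.189
```

Emit:
jog_arm(
  gripper=[14,14,14,14,14,14,14,14],
  xyz=[
    [9.0,-4.9,0],
    [10.0,-2.4,0],
    [10.3,0.3,0],
    [9.9,2.9,0],
    [8.8,5.4,0],
    [7.1,7.5,0],
    [4.9,9.0,0],
    [2.4,10.0,0],
  ],
  delta_rot=[
    [0,0,0],
    [0,0,0],
    [0,0,0],
    [0,0,0],
    [0,0,0],
    [0,0,0],
    [0,0,0],
    [0,0,0],
  ],
)

```text
t: 12.9
eef_pos: [0.5592, -0.0393, 0.1037]
eef_rot: [-179.9, 0.1, 0.1]
wrist_force: [-4.6, 2.3, 7.5]
gripper_width: 0.188
```

```bash
python3 - <<'E'
from h import *
im=snapshot("top");cv2.imwrite(f"pics/top6.png",im)
cv2.imwrite("pics/top6c.png",cv2.resize(im[140:250,230:370],None,fx=5,fy=5,interpolation=2))
o=sensors.get_obs();print(o['t'],o['eef_pos'],o['wrist_force'])
r=39.6
th=np.radians(6-6*np.arange(61));P=r*np.c_[np.cos(th),np.sin(th)]
D=np.diff(P,axis=0).round(1)
for k in range(12): print(round(6-30*(k+1)),[[float(a),float(-b),0] for a,b in D[5*k:5*k+5]])
E
```

```text
12.95 [ 0.55927571 -0.04059492  0.10361442] [-1.08511994  0.55942145  9.48076683]
-24 [[0.2, 4.1, 0], [-0.2, 4.1, 0], [-0.6, 4.1, 0], [-1.1, 4.0, 0], [-1.5, 3.9, 0]]
-54 [[-1.9, 3.7, 0], [-2.3, 3.5, 0], [-2.6, 3.2, 0], [-2.9, 2.9, 0], [-3.2, 2.6, 0]]
-84 [[-3.5, 2.3, 0], [-3.7, 1.9, 0], [-3.9, 1.5, 0], [-4.0, 1.1, 0], [-4.1, 0.6, 0]]
-114 [[-4.1, 0.2, 0], [-4.1, -0.2, 0], [-4.1, -0.6, 0], [-4.0, -1.1, 0], [-3.9, -1.5, 0]]
-144 [[-3.7, -1.9, 0], [-3.5, -2.3, 0], [-3.2, -2.6, 0], [-2.9, -2.9, 0], [-2.6, -3.2, 0]]
-174 [[-2.3, -3.5, 0], [-1.9, -3.7, 0], [-1.5, -3.9, 0], [-1.1, -4.0, 0], [-0.6, -4.1, 0]]
-204 [[-0.2, -4.1, 0], [0.2, -4.1, 0], [0.6, -4.1, 0], [1.1, -4.0, 0], [1.5, -3.9, 0]]
-234 [[1.9, -3.7, 0], [2.3, -3.5, 0], [2.6, -3.2, 0], [2.9, -2.9, 0], [3.2, -2.6, 0]]
-264 [[3.5, -2.3, 0], [3.7, -1.9, 0], [3.9, -1.5, 0], [4.0, -1.1, 0], [4.1, -0.6, 0]]
-294 [[4.1, -0.2, 0], [4.1, 0.2, 0], [4.1, 0.6, 0], [4.0, 1.1, 0], [3.9, 1.5, 0]]
-324 [[3.7, 1.9, 0], [3.5, 2.3, 0], [3.2, 2.6, 0], [2.9, 2.9, 0], [2.6, 3.2, 0]]
-354 [[2.3, 3.5, 0], [1.9, 3.7, 0], [1.5, 3.9, 0], [1.1, 4.0, 0], [0.6, 4.1, 0]]
```

View pics/top6c.png

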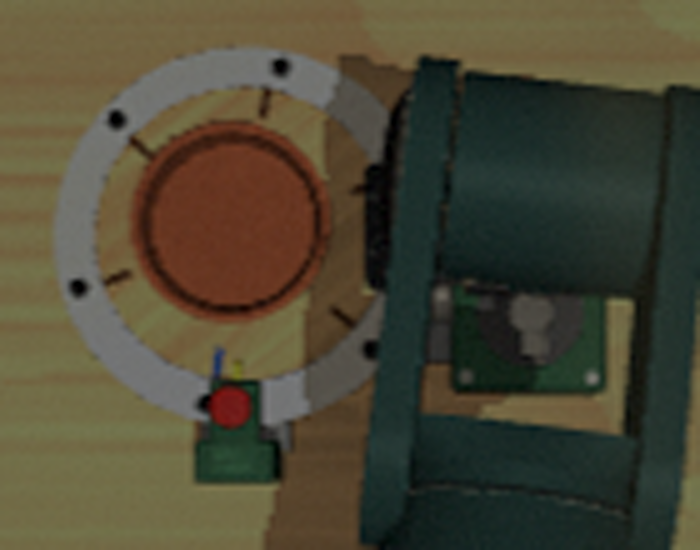

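Emit:
jog_arm(
  gripper=[14,14,14,14,14,14,14,14],
  xyz=[
    [-0.3,10.3,0],
    [-2.9,9.9,0],
    [-5.4,8.8,0],
    [-7.5,7.1,0],
    [-9.0,4.9,0],
    [-10.0,2.4,0],
    [-10.3,-0.3,0],
    [-9.9,-2.9,0],
  ],
  delta_rot=[
    [0,0,0],
    [0,0,0],
    [0,0,0],
    [0,0,0],
    [0,0,0],
    [0,0,0],
    [0,0,0],
    [0,0,0],
  ],
)

```text
t: 13.75
eef_pos: [0.5037, -0.0809, 0.1039]
eef_rot: [179.9, -0.0, 0.0]
wrist_force: [1.7, -4.3, 6.5]
gripper_width: 0.187
```

Emit:
jog_arm(
  gripper=[14,14,14,14,14],
  xyz=[
    [-3.7,-1.9,0],
    [-3.5,-2.3,0],
    [-3.2,-2.6,0],
    [-2.9,-2.9,0],
    [0,0,0],
  ],
  delta_rot=[
    [0,0,0],
    [0,0,0],
    [0,0,0],
    [0,0,0],
    [0,0,0],
  ],
)

```text
t: 14.25
eef_pos: [0.4898, -0.0708, 0.1039]
eef_rot: [179.9, 0.1, 0.0]
wrist_force: [-7.4, -9.6, 10.3]
gripper_width: 0.189
```

Emit:
jog_arm(
  gripper=[14,14,14,14,14,14],
  xyz=[
    [-3.0,-2.9,0],
    [-2.3,-3.5,0],
    [-1.9,-3.7,0],
    [-1.5,-3.9,0],
    [-1.1,-4.0,0],
    [0,0,0],
  ],
  delta_rot=[
    [0,0,0],
    [0,0,0],
    [0,0,0],
    [0,0,0],
    [0,0,0],
    [0,0,0],
  ],
)

```text
t: 14.85
eef_pos: [0.4801, -0.0521, 0.1038]
eef_rot: [180.0, 0.1, 0.1]
wrist_force: [-6.6, -3.9, 9.6]
gripper_width: 0.19
```

Emit:
jog_arm(
  gripper=[14,14,14,14],
  xyz=[
    [-0.9,-4.1,0],
    [-0.4,-4.1,0],
    [0.2,-4.1,0],
    [0,0,0],
  ],
  delta_rot=[
    [0,0,0],
    [0,0,0],
    [0,0,0],
    [0,0,0],
  ],
)

```text
t: 15.25
eef_pos: [0.4794, -0.0397, 0.1038]
eef_rot: [-180.0, 0.1, 0.1]
wrist_force: [-3.7, -1.8, 9.1]
gripper_width: 0.189
```

Emit:
jog_arm(
  gripper=[14,14,14,14],
  xyz=[
    [0.6,-4.1,0],
    [1.1,-4.0,0],
    [0,0,0],
    [0,0,0],
  ],
  delta_rot=[
    [0,0,0],
    [0,0,0],
    [0,0,0],
    [0,0,0],
  ],
)

```text
t: 15.65
eef_pos: [0.4811, -0.0316, 0.1038]
eef_rot: [-180.0, 0.1, 0.1]
wrist_force: [-3.4, -0.6, 8.4]
gripper_width: 0.189
```

Emit:
jog_arm(
  gripper=[14,14,14,14],
  xyz=[
    [1.5,-3.9,0],
    [1.9,-3.7,0],
    [0,0,0],
    [0,0,0],
  ],
  delta_rot=[
    [0,0,0],
    [0,0,0],
    [0,0,0],
    [0,0,0],
  ],
)

```text
t: 16.05
eef_pos: [0.4845, -0.024, 0.1038]
eef_rot: [-180.0, 0.0, 0.1]
wrist_force: [-2.3, -0.1, 8.1]
gripper_width: 0.187
```

Emit:
jog_arm(
  gripper=[14,14,14,14],
  xyz=[
    [2.3,-3.5,0],
    [2.6,-3.2,0],
    [0,0,0],
    [0,0,0],
  ],
  delta_rot=[
    [0,0,0],
    [0,0,0],
    [0,0,0],
    [0,0,0],
  ],
)

```text
t: 16.45
eef_pos: [0.4894, -0.0172, 0.1038]
eef_rot: [-180.0, 0.1, 0.1]
wrist_force: [-1.9, 0.1, 8.8]
gripper_width: 0.187
```

```bash
python3 - <<'E'
from h import *
im=snapshot("top");cv2.imwrite(f"pics/top7.png",im)
cv2.imwrite("pics/top7c.png",cv2.resize(im[140:250,230:370],None,fx=5,fy=5,interpolation=2))
im=snapshot("wrist");cv2.imwrite(f"pics/wrist7.png",im)
o=sensors.get_obs();print(o['t'],o['eef_pos'],o['wrist_force'])
E
```

```text
16.55 [ 0.48938081 -0.01729486  0.1037497 ] [-2.38186712 -0.38214554  8.42713837]
```

View pics/top7c.png

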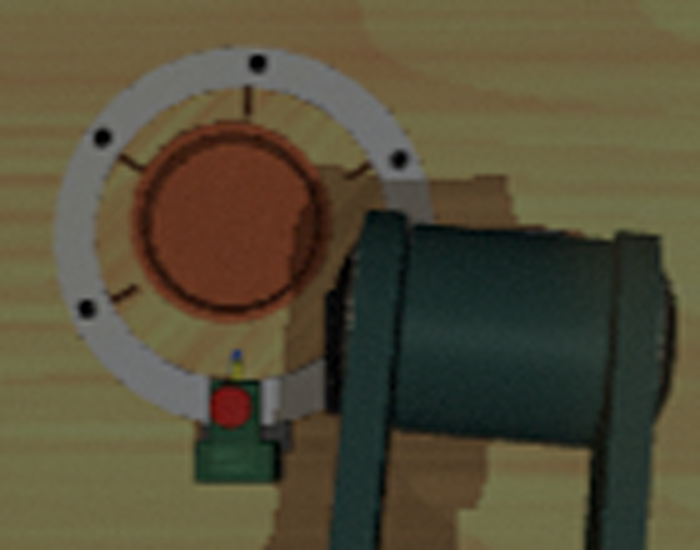

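View pics/wrist7.png

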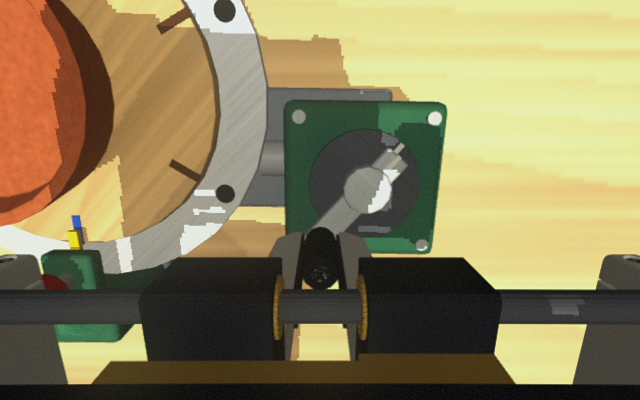

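The blue mark is at the pointer now (only a rough guide). No stop felt yet, so I'll go on in 12° steps.

Emit:
jog_arm(
  gripper=[14,14,14,14],
  xyz=[
    [2.9,-2.9,0],
    [3.2,-2.6,0],
    [0,0,0],
    [0,0,0],
  ],
  delta_rot=[
    [0,0,0],
    [0,0,0],
    [0,0,0],
    [0,0,0],
  ],
)

```text
t: 16.95
eef_pos: [0.4956, -0.0117, 0.1038]
eef_rot: [-180.0, 0.0, 0.1]
wrist_force: [-1.9, 0.9, 8.7]
gripper_width: 0.186
```

Emit:
jog_arm(
  gripper=[14,14,14,14],
  xyz=[
    [3.5,-2.3,0],
    [3.7,-1.9,0],
    [0,0,0],
    [0,0,0],
  ],
  delta_rot=[
    [0,0,0],
    [0,0,0],
    [0,0,0],
    [0,0,0],
  ],
)

```text
t: 17.35
eef_pos: [0.5028, -0.0075, 0.1038]
eef_rot: [-180.0, 0.0, 0.1]
wrist_force: [-1.8, 1.0, 8.0]
gripper_width: 0.188
```

Emit:
jog_arm(
  gripper=[14,14,14,14],
  xyz=[
    [3.9,-1.5,0],
    [4.0,-1.1,0],
    [0,0,0],
    [0,0,0],
  ],
  delta_rot=[
    [0,0,0],
    [0,0,0],
    [0,0,0],
    [0,0,0],
  ],
)

```text
t: 17.75
eef_pos: [0.5107, -0.0049, 0.1037]
eef_rot: [-180.0, 0.0, 0.1]
wrist_force: [-1.9, 1.1, 8.5]
gripper_width: 0.191
```

Emit:
jog_arm(
  gripper=[14,14,14,14],
  xyz=[
    [4.1,-0.6,0],
    [4.1,-0.2,0],
    [0,0,0],
    [0,0,0],
  ],
  delta_rot=[
    [0,0,0],
    [0,0,0],
    [0,0,0],
    [0,0,0],
  ],
)

```text
t: 18.15
eef_pos: [0.5189, -0.004, 0.1038]
eef_rot: [-180.0, 0.0, 0.1]
wrist_force: [-1.0, 1.4, 7.8]
gripper_width: 0.19
```

Emit:
jog_arm(
  gripper=[14,14,14,14],
  xyz=[
    [4.1,0.2,0],
    [4.1,0.6,0],
    [0,0,0],
    [0,0,0],
  ],
  delta_rot=[
    [0,0,0],
    [0,0,0],
    [0,0,0],
    [0,0,0],
  ],
)

```text
t: 18.55
eef_pos: [0.5271, -0.0048, 0.1037]
eef_rot: [-180.0, 0.0, 0.1]
wrist_force: [-0.9, 2.0, 8.0]
gripper_width: 0.187
```

Emit:
jog_arm(
  gripper=[14,14,14,14],
  xyz=[
    [4.0,1.1,0],
    [3.9,1.5,0],
    [0,0,0],
    [0,0,0],
  ],
  delta_rot=[
    [0,0,0],
    [0,0,0],
    [0,0,0],
    [0,0,0],
  ],
)

```text
t: 18.95
eef_pos: [0.5351, -0.0073, 0.1038]
eef_rot: [-179.9, 0.0, 0.1]
wrist_force: [-0.8, 2.3, 7.8]
gripper_width: 0.189
```

Emit:
jog_arm(
  gripper=[14,14,14,14],
  xyz=[
    [3.7,1.9,0],
    [3.5,2.3,0],
    [0,0,0],
    [0,0,0],
  ],
  delta_rot=[
    [0,0,0],
    [0,0,0],
    [0,0,0],
    [0,0,0],
  ],
)

```text
t: 19.35
eef_pos: [0.5424, -0.0115, 0.1038]
eef_rot: [-179.9, 0.0, 0.1]
wrist_force: [-0.1, 2.7, 7.8]
gripper_width: 0.187
```

Emit:
jog_arm(
  gripper=[14,14,14,14],
  xyz=[
    [3.2,2.6,0],
    [2.9,2.9,0],
    [0,0,0],
    [0,0,0],
  ],
  delta_rot=[
    [0,0,0],
    [0,0,0],
    [0,0,0],
    [0,0,0],
  ],
)

```text
t: 19.75
eef_pos: [0.5486, -0.0169, 0.1038]
eef_rot: [-179.9, 0.0, 0.1]
wrist_force: [0.5, 2.8, 8.1]
gripper_width: 0.188
```

Emit:
jog_arm(
  gripper=[14,14,14,14],
  xyz=[
    [2.6,3.2,0],
    [2.3,3.5,0],
    [0,0,0],
    [0,0,0],
  ],
  delta_rot=[
    [0,0,0],
    [0,0,0],
    [0,0,0],
    [0,0,0],
  ],
)

```text
t: 20.15
eef_pos: [0.5535, -0.0235, 0.1038]
eef_rot: [-179.9, 0.0, 0.1]
wrist_force: [1.0, 4.4, 7.8]
gripper_width: 0.191
```

Emit:
jog_arm(
  gripper=[14,14,14],
  xyz=[
    [1.9,3.7,0],
    [0,0,0],
    [0,0,0],
  ],
  delta_rot=[
    [0,0,0],
    [0,0,0],
    [0,0,0],
  ],
)

```text
t: 20.45
eef_pos: [0.5552, -0.0267, 0.1038]
eef_rot: [-179.9, 0.0, 0.1]
wrist_force: [-0.9, 8.5, 7.7]
gripper_width: 0.184
```

The tangential force climbed from ~2 to 3.3 and then 8.1 N, which fits the coupling bending against the stop. I'll look at the white lines.

```bash
python3 - <<'E'
from h import *
im=snapshot("wrist");cv2.imwrite(f"pics/wrist8.png",im)
cv2.imwrite("pics/wrist8c.png",cv2.resize(im[180:360,240:420],None,fx=3.3,fy=3.3,interpolation=2))
im=snapshot("top");cv2.imwrite("pics/top8c.png",cv2.resize(im[140:250,230:370],None,fx=5,fy=5,interpolation=2))
o=sensors.get_obs();print(o['t'],o['eef_pos'],o['wrist_force'],o['ft_torque'])
E
```

```text
20.55 [ 0.5551847  -0.02660597  0.1037834 ] [-0.17956241  8.47902585  7.69272235] [1.57476829 0.21252116 0.03725556]
```

View pics/wrist8c.png

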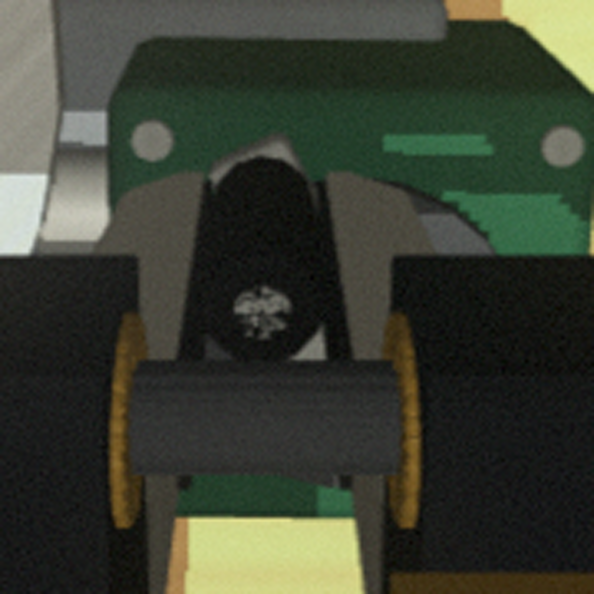

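View pics/top8c.png

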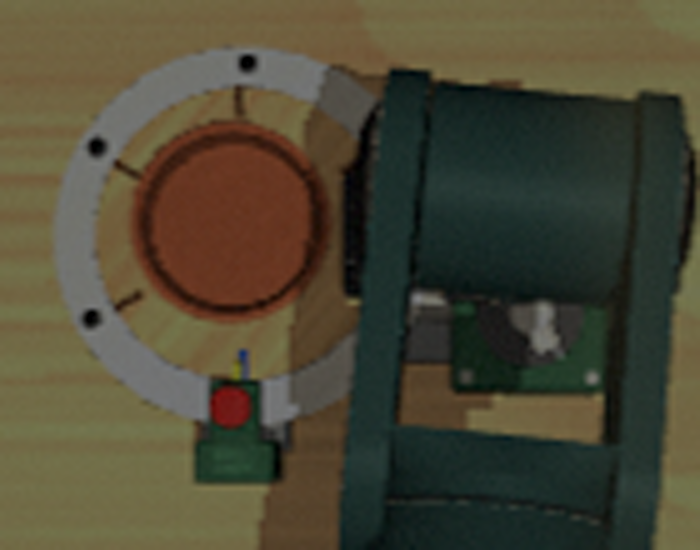

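Emit:
jog_arm(
  gripper=[14,14,14],
  xyz=[
    [0.8,1.9,0],
    [0,0,0],
    [0,0,0],
  ],
  delta_rot=[
    [0,0,0],
    [0,0,0],
    [0,0,0],
  ],
)

```text
t: 20.85
eef_pos: [0.5559, -0.0283, 0.1037]
eef_rot: [-179.8, 0.0, 0.1]
wrist_force: [-1.1, 11.6, 8.6]
gripper_width: 0.186
```

Emit:
jog_arm(
  gripper=[14,14,14,14,14],
  xyz=[
    [-0.8,-1.9,0],
    [-1.0,-1.9,0],
    [-1.0,-1.8,0],
    [0,0,0],
    [0,0,0],
  ],
  delta_rot=[
    [0,0,0],
    [0,0,0],
    [0,0,0],
    [0,0,0],
    [0,0,0],
  ],
)

```text
t: 21.35
eef_pos: [0.5533, -0.0233, 0.1038]
eef_rot: [-179.9, -0.0, 0.1]
wrist_force: [1.4, 4.8, 7.0]
gripper_width: 0.19
```

Emit:
jog_arm(
  gripper=[14,14,14],
  xyz=[
    [-0.9,-1.6,0],
    [0,0,0],
    [0,0,0],
  ],
  delta_rot=[
    [0,0,0],
    [0,0,0],
    [0,0,0],
  ],
)

```text
t: 21.65
eef_pos: [0.5525, -0.0219, 0.1038]
eef_rot: [-179.9, -0.0, 0.1]
wrist_force: [1.7, 3.3, 6.8]
gripper_width: 0.186
```

Emit:
jog_arm(
  gripper=[45,45,45,45,45],
  xyz=[
    [0,0,0],
    [0,0,0],
    [0,0,0],
    [0,0,0],
    [0,0,0],
  ],
  delta_rot=[
    [0,0,0],
    [0,0,0],
    [0,0,0],
    [0,0,0],
    [0,0,0],
  ],
)

```text
t: 22.15
eef_pos: [0.552, -0.0233, 0.1035]
eef_rot: [-180.0, 0.0, 0.0]
wrist_force: [-0.2, -0.2, -0.8]
gripper_width: 0.484
```

Emit:
jog_arm(
  gripper=[45,45,45,45,45,45,45,45],
  xyz=[
    [0,0,-15],
    [0,0,-25],
    [0,0,-30],
    [0,0,-30],
    [-30,-10,-20],
    [-30,-10,0],
    [0,0,0],
    [0,0,0],
  ],
  delta_rot=[
    [0,0,0],
    [0,0,0],
    [0,0,0],
    [0,0,0],
    [0,0,0],
    [0,0,0],
    [0,0,0],
    [0,0,0],
  ],
)

```text
t: 22.95
eef_pos: [0.492, -0.0033, 0.225]
eef_rot: [180.0, -0.1, 0.0]
wrist_force: [0.4, 0.4, -0.3]
gripper_width: 0.483
```

```bash
python3 - <<'E'
from h import *
o=sensors.get_obs();im=snapshot("wrist");cv2.imwrite(f"pics/wrist9.png",im)
print(o['t'],o['eef_pos'],o['eef_rot'],o['wrist_force'])
for q in finder.cut_out("wrist","pin_top")[:2]:
    ys,xs=np.nonzero(q['mask']);print(round(q['confidence'],2),np.round(q['box']),xs.mean(),ys.mean())
E
```

```text
22.95 [ 0.49203247 -0.00325934  0.22497823] [ 1.79988743e+02 -1.09757818e-01  3.75250151e-02] [ 0.38889538  0.4288519  -0.28675908]
0.81 [154. 216. 182. 245.] 165.42215568862275 229.2994011976048
```

View pics/wrist9.png

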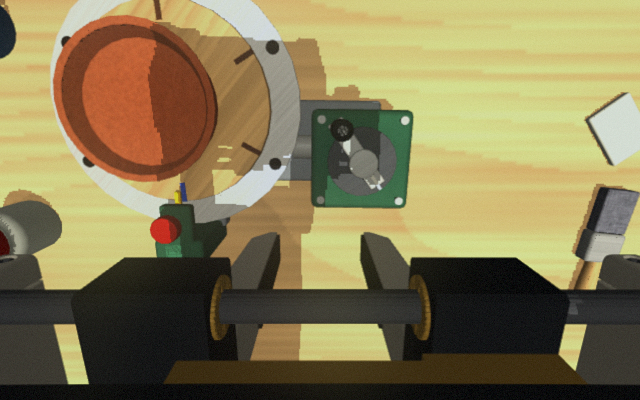

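The crank is released at rest. The red knob top is at ≈(163,230).

```bash
python3 - <<'E'
from h import *
o=sensors.get_obs();M=model("wrist",o);T=model("top");S=model("scene")
im=cv2.imread("pics/wrist9.png");cv2.imwrite("pics/wrist9c.png",np.hstack([cv2.resize(im[190:260,130:230],None,fx=4,fy=4,interpolation=2),cv2.resize(im[100:210,310:420],(400,280),interpolation=2)]))
print(atz(M,(163,230),.114),atz(M,(342,130),.136),atz(M,(363,164),.094))
print(tri([(M,(163,230)),(T,(276.3,221.4)),(S,(372.3,192.5))]))
print(atz(T,(276.3,221.4),.114),atz(S,(372.3,192.5),.114))
E
```

```text
[0.46199409 0.14037009 0.114     ] [ 0.55299073 -0.020473    0.136     ] [ 0.52018919 -0.04352912  0.094     ]
(array([0.45998748, 0.14177678, 0.1126917 ]), [np.float64(0.001486083739458849), np.float64(0.0008344076495390109), np.float64(0.000964365574873994)])
[0.45914754 0.14150366 0.114     ] [0.46050016 0.14228428 0.114     ]
```

View pics/wrist9c.png

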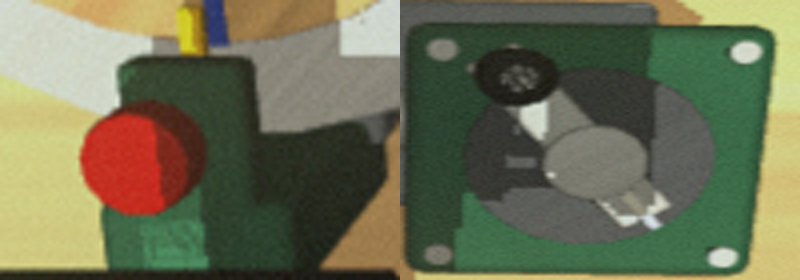

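Emit:
jog_arm(
  gripper=[0,0,0,0,0,0,0,0],
  xyz=[
    [-8,-36,0],
    [-8,-36,0],
    [-8,-36,0],
    [-8,-36,0],
    [0,0,20],
    [0,0,20],
    [0,0,20],
    [0,0,0],
  ],
  delta_rot=[
    [0,0,0],
    [0,0,0],
    [0,0,0],
    [0,0,0],
    [0,0,0],
    [0,0,0],
    [0,0,0],
    [0,0,0],
  ],
)

```text
t: 23.85
eef_pos: [0.4594, 0.1404, 0.1609]
eef_rot: [179.9, 0.3, 0.0]
wrist_force: [-0.1, -0.2, -0.0]
gripper_width: 0.003
```

```bash
python3 - <<'E'
from h import *
o=sensors.get_obs()
for n in("wrist","scene","top"):
    im=snapshot(n);cv2.imwrite(f"pics/{n}10.png",im)
    if n=="scene":a=cv2.resize(im[140:240,320:420],(500,500),interpolation=2)
    if n=="top":b=cv2.resize(im[170:250,230:310],(300,300),interpolation=2)
cv2.imwrite("pics/s10.png",a);cv2.imwrite("pics/t10.png",b)
print(o['t'],o['eef_pos'],o['eef_rot'],o['gripper_width'])
E
```

```text
23.85 [0.45944033 0.14043198 0.16090857] [1.79935090e+02 2.57315466e-01 1.81334685e-02] 0.0026542658910302264
```

View pics/wrist10.png

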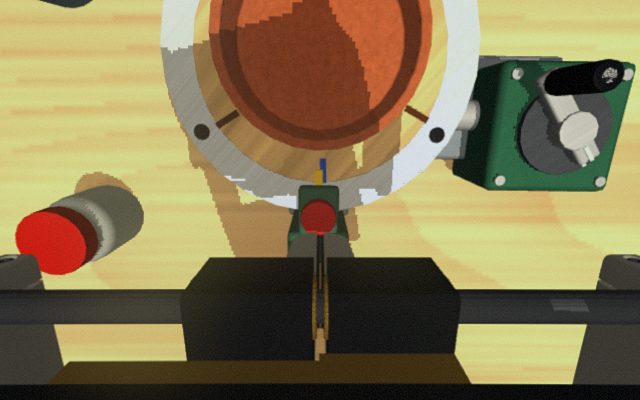

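View pics/s10.png

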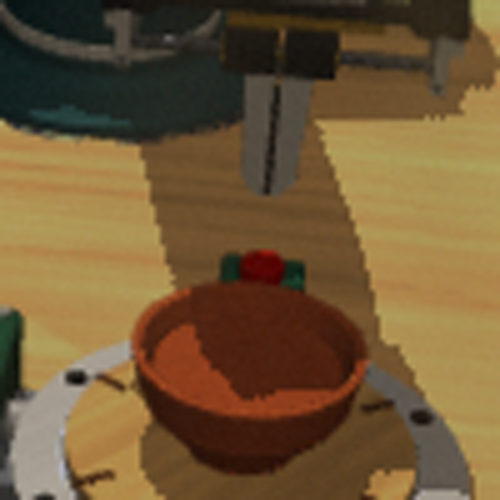

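The knob is at (319,217), in line with the closed fingers. I'll check its x position.

```bash
python3 - <<'E'
from h import *
o=sensors.get_obs();M=model("wrist",o)
print(o['eef_pos'],atz(M,(319,217),.114),proj(M,[.46,.1405,.114]))
E
```

```text
[0.46060896 0.14061925 0.16460403] [0.46220099 0.14134695 0.114     ] [320.18284147 219.93688643]
```

Emit:
jog_arm(
  gripper=[0,0,0,0,0,0],
  xyz=[
    [1,0,15],
    [0,0,15],
    [0,0,10],
    [0,0,5],
    [0,0,0],
    [0,0,0],
  ],
  delta_rot=[
    [0,0,0],
    [0,0,0],
    [0,0,0],
    [0,0,0],
    [0,0,0],
    [0,0,0],
  ],
)

```text
t: 24.6
eef_pos: [0.4611, 0.1407, 0.1189]
eef_rot: [-180.0, -0.0, 0.0]
wrist_force: [0.6, 0.0, -0.1]
gripper_width: 0.005
```

Emit:
jog_arm(
  gripper=[0,0,0,0,0,0],
  xyz=[
    [0,0,2],
    [0,0,2],
    [0,0,2],
    [0,0,0],
    [0,0,0],
    [0,0,0],
  ],
  delta_rot=[
    [0,0,0],
    [0,0,0],
    [0,0,0],
    [0,0,0],
    [0,0,0],
    [0,0,0],
  ],
)

```text
t: 25.2
eef_pos: [0.461, 0.1407, 0.1126]
eef_rot: [-180.0, 0.0, 0.0]
wrist_force: [1.3, 0.3, -0.9]
gripper_width: 0.002
```

Emit:
jog_arm(
  gripper=[0,0,0,0,0,0,0],
  xyz=[
    [0,0,2],
    [0,0,2],
    [0,0,2],
    [0,0,2],
    [0,0,1],
    [0,0,0],
    [0,0,0],
  ],
  delta_rot=[
    [0,0,0],
    [0,0,0],
    [0,0,0],
    [0,0,0],
    [0,0,0],
    [0,0,0],
    [0,0,0],
  ],
)

```text
t: 25.9
eef_pos: [0.4609, 0.1407, 0.1034]
eef_rot: [180.0, 0.0, 0.0]
wrist_force: [-0.1, 0.7, -0.7]
gripper_width: 0.006
```

Emit:
jog_arm(
  gripper=[0,0,0,0,0],
  xyz=[
    [0,0,1.5],
    [0,0,1.5],
    [0,0,0.5],
    [0,0,0],
    [0,0,0],
  ],
  delta_rot=[
    [0,0,0],
    [0,0,0],
    [0,0,0],
    [0,0,0],
    [0,0,0],
  ],
)

```text
t: 26.4
eef_pos: [0.461, 0.1407, 0.1002]
eef_rot: [180.0, -0.0, 0.0]
wrist_force: [-2.3, -0.7, 3.7]
gripper_width: 0.007
```

```bash
python3 - <<'E'
from h import *
o=sensors.get_obs()
im=snapshot("scene");cv2.imwrite("pics/s11.png",cv2.resize(im[140:240,320:420],(500,500),interpolation=2))
im=snapshot("wrist");cv2.imwrite("pics/w11.png",im)
print(o['eef_pos'],o['wrist_force'])
E
```

```text
[0.46103731 0.1406806  0.10020148] [-2.32761394 -0.65606939  3.72558371]
```

View pics/s11.png

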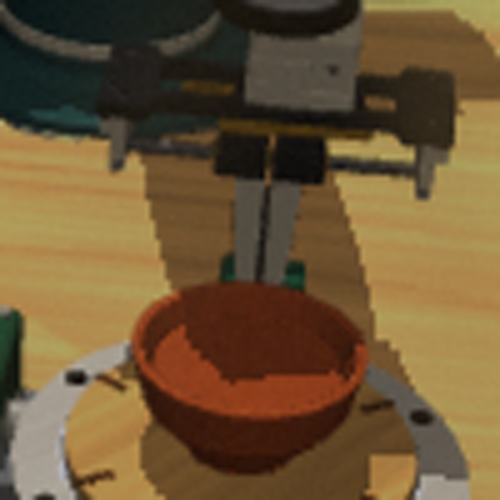

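View pics/w11.png

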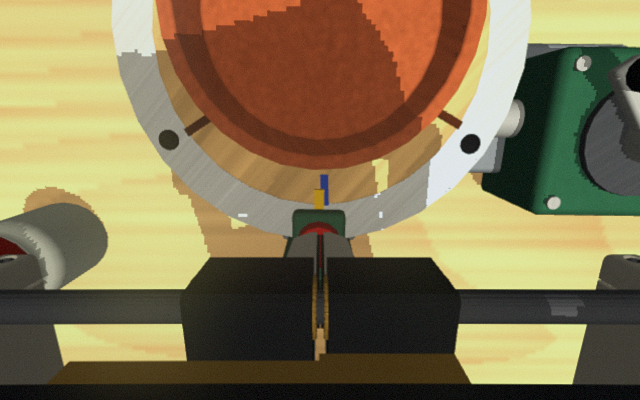

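Emit:
jog_arm(
  gripper=[0,0,0,0,0],
  xyz=[
    [0,0,0.5],
    [0,0,0.5],
    [0,0,0],
    [0,0,0],
    [0,0,0],
  ],
  delta_rot=[
    [0,0,0],
    [0,0,0],
    [0,0,0],
    [0,0,0],
    [0,0,0],
  ],
)

```text
t: 27.0
eef_pos: [0.4612, 0.1407, 0.1001]
eef_rot: [-180.0, -0.0, 0.0]
wrist_force: [-5.5, -1.5, 13.7]
gripper_width: 0.004
```

It bottomed at z = 0.100: 10 N more gave no travel. Retreating.

Emit:
jog_arm(
  gripper=[0,0,0,0,0,0,0,0],
  xyz=[
    [0,0,-5],
    [0,0,-15],
    [0,0,-30],
    [0,0,-35],
    [-15,0,-20],
    [-15,0,0],
    [0,0,0],
    [0,0,0],
  ],
  delta_rot=[
    [0,0,0],
    [0,0,0],
    [0,0,0],
    [0,0,0],
    [0,0,0],
    [0,0,0],
    [0,0,0],
    [0,0,0],
  ],
)

```text
t: 27.8
eef_pos: [0.4312, 0.1407, 0.2045]
eef_rot: [-180.0, -0.0, 0.0]
wrist_force: [0.7, 1.5, 0.1]
gripper_width: 0.004
```

```bash
python3 - <<'E'
from h import *
o=sensors.get_obs()
im=snapshot("wrist");cv2.imwrite("pics/w12.png",im)
im=snapshot("scene");cv2.imwrite("pics/s12.png",cv2.resize(im[140:240,320:420],(500,500),interpolation=2))
print(o['t'],o['eef_pos'],o['wrist_force'])
M=model("wrist",o);S=model("scene")
for z in(.1,.114):print(z,proj(M,[.461,.1407,z]),(proj(S,[.461,.1407,z])-[320,140])*5)
for q in finder.cut_out("wrist","pin_top")[:2]:
    ys,xs=np.nonzero(q['mask']);print(q['confidence'],q['box'],xs.mean(),ys.mean())
E
```

```text
27.8 [0.43118911 0.14068933 0.20445982] [0.68803505 1.4861936  0.07011598]
0.1 [320.0568453  165.96503985] [256.63352082 283.14070347]
0.114 [320.06738238 168.63524362] [258.66278851 262.69318523]
0.8 [308.8, 153.3, 334.4, 181.9] 318.5841726618705 165.96258992805755
```

View pics/w12.png

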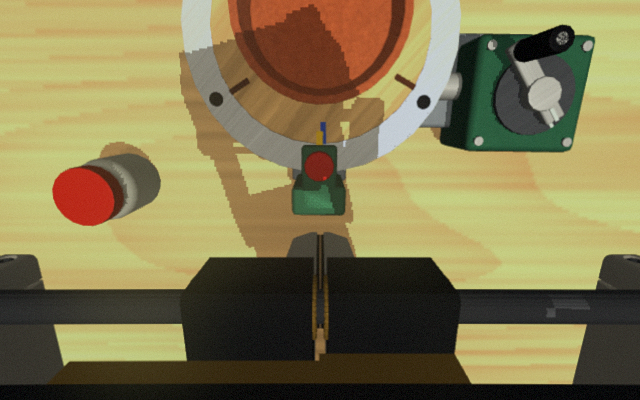

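View pics/s12.png

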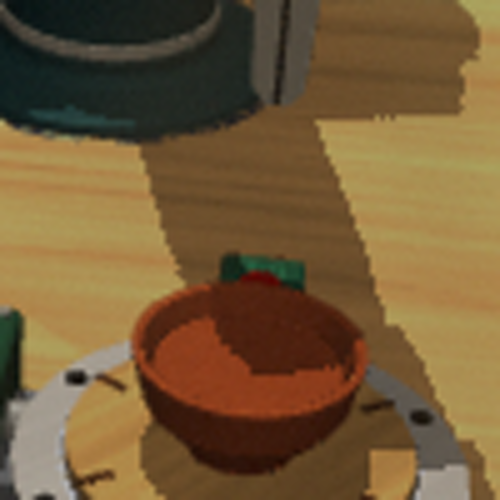

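The pin is down: the knob is at wrist px (319,166), matching z = 0.100. In the scene view it has sunk to ~row 283. The robot is clear and everything else is in place, so I'll hand it in.

```bash
python3 -c "
from cell import ticket
print(ticket.sign_off())"
```

```text
the job is handed in; nothing more can be done
None
```

I wound the crank about 3.9 turns clockwise to its stop, let go, then pushed the red lock pin fully down and backed off. I handed the job in at about 28 s.

- **Finding the stop:** the force at the handle rose from about 2 N to 8 N, then to 11 N with a 3° confirming step. That is about 0.2 rad of bend, under the 0.45 rad limit. I eased it back to about 2 N before opening the gripper. The white lines were hidden at the stop; after release they looked in line.
- **Blue mark:** it reached the pointer about a quarter turn before the stop, so it ended slightly past the pointer, as the task allowed. I went by the force.
- **Lock pin:** it went down smoothly past the 4–7 mm where it would stop if not at a division. It bottomed at z = 0.100 m with 13.7 N. After I lifted off, both the wrist and scene views fit the knob at full depth.
- **Clearance at the end:** the robot touches nothing, and the bowl, its board and the other things were left alone.
- **Disagreements:** the first wrist picture, taken before the arm had settled, placed things about 7 mm off from the top view; later ones agreed to 1–5 mm. My first circle was about 1 mm off and caused up to 16 N of side force on the handle, so I corrected it during the first turn.

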